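# Lay the fossil limb bone in its cradle

### The job

Pick up the dark brown fossil limb bone from the preparation bench and lay it across the two V-shaped yokes of the blue cradle, its shaft resting in both yokes and centred between them. Set it down gently, do not drop it, let go of it, and leave the white plaster copy lying where it is.

Things in the scene. Friction and masses are not known exactly. Their poses are not given: they have to be found in the camera images.
- fossil_center (a point): Centre of the dark brown fossil limb bone, on its shaft's axis, 22 mm above the bench at the start. 240 mm long along this x axis, about 0.4 kg. Round shaft 30 mm thick for 65 mm either side of the centre; a double knuckle at each end, 82 mm wide and 44 mm high, on which it lies flat, z up. Grip the shaft at its centre from above; either end may point either way in the cradle.
- cast_center (a point): Centre of a white plaster copy of the bone, of the same shape and size, lying flat on the bench, x along its length. Not to be disturbed.
- cradle_seat (a point): Where the bone's centre comes to rest on the fixed blue cradle, 105 mm above the bench; x along the seated bone, z up. Base plate 130 (x) by 100 (y) by 12 mm high. Two posts 42 mm either side in x, 12 mm thick, each with a black V yoke of 45 degree arms opening upward: 86 mm wide in y, tips 17 mm above this point, V bottom 21 mm below. The 72 mm between the yokes is clear down to the plate.
Mind the look-alikes: they are no part of the job. There is more than one size of the part that bears cradle_seat; the job needs the largest.

How it is judged:
By the outcome, as a careful person would: the job done as asked, in the order asked, and still so for the second after the job is handed in, with the robot touching nothing.
It also fails if it takes over 38 s, if anything falls off the work surface, if the arm or the gripper's body presses on something with over 40 N, if the wrist force passes 120 N, or if a joint passes its speed limit or range.

### The arm

A 6-joint arm with a two-finger parallel gripper is mounted at the origin on the work surface. World frame = base frame: x ahead of the robot, y to its left, z up, the work surface at z = 0. Lengths are in mm, angles in rad, forces in N, time in s.
With the tool pointing down it reaches from about 250 to 775 mm from the base axis. Payload 4 kg.
Tool frame: the origin (TCP) lies midway between the tips of the shut fingers; the grasp point (between the pads) lies robot.tcp_to_grasp behind it (robot.tcp_to_grasp is the distance from the TCP to the grasp point, in mm); z points along the fingers, y is the line along which they close (so a half turn about z gives the same grasp; the last joint's range is limited). The gripper opens to 94 mm and grips with 3 to 60 N. Pads are 16 mm wide; open, the fingers measure 119 mm over their backs; the gripper's body (75 mm by 177 mm) begins 78 mm behind the grasp point.
Start: joints at [-1.206, 0.087, 1.371, -0, 1.684, -0.103], TCP at [248.009, -490.93, 205.506] pointing down, gripper open.
Joint ranges: [-3.1, 3.1], [-0.76, 2.03], [0.27, 2.55], [-1.08, 4.22], [0.17, 2.65], [-2.57, 2.57]. Speed limits (rad/s): [2.79, 2.79, 3.14, 3.14, 3.14, 3.14].

### API

Orientations are given as a rotation vector (axis times angle).
In Python, from rig import robot gives the robot as it stands.
- The arm moves only by the tool drive_tool, never from a script. Its argument "targets" is a list of rows, each a list of 7 numbers: the turn, a rotation vector about the tool's x, y, z in degrees, then the shift along the tool's x, y, z in mm, then the opening, from 0 (shut) to 1 (fully open). A call has 1 to 8 rows; each row shifts and turns the commanded pose from where the row before left it, along the tool's axes as they then stand; what a row does not reach is not made up. A row lasts 1/12 s, in which the tool goes at most 41.7 mm and 7.16 degrees, less where a joint would pass 70% of its speed; a pose out of reach is approached as far as the arm can. A call with a gripper value outside its range is refused whole. The fingers move at their own pace and stop on an object; the grip force is fixed at half the most. Time passes only in rows, so rows that do not move let the fingers close. It gives the time, the measured TCP pose, the force, the opening and the grip force at its end, in the units of the state.
- robot.read_state(): the state, without advancing time (a new reading comes with each control period).
- robot.get_image(name): name is "side" or "top" or "wrist"; returns a dict with "pixels" (400x640x3 uint8, red, green, blue), "camera_matrix" (3x3 intrinsics, pixels), "xyz" and "rotation" of the camera in the world. Camera axes: x right, y down, z forward; pixel columns grow to the right and rows downward; lengths in mm; the calibration is good to about 2 mm. A picture is of the moment at which its call begins. There is no depth.
- robot.sign_off(): hands the job in; it is judged then, once.
The state is a dict: "t": time; "q": joint angles; "joint_velocities": joint speeds; "tau": joint torques, N m; "tcp_pos": TCP position; "tool_rot": TCP orientation; "contact_force": force on the tool from outside, world axes, zero at the start; "wrist_torque": the same for the moment, N m; "finger_gap": finger opening in mm; "grip_force": force on a finger pad.
Only numpy, scipy, OpenCV 4.12 (cv2) and the standard library are available. Lean on these libraries where they do the work, as an engineer would, in place of code of your own. Each camera call takes 0.05 s, during which the arm holds its last target. There are 200 camera calls.

## Working session

There is one attempt and no reset: what is moved stays moved. The work goes in short steps, Python scripts to look and compute and a tool call to move; the robot and the scene stay as the last step left them, time stands still between calls to the robot, and variables do not carry over. Pictures are saved under pics/ and viewed, at most 12 in all, crops included, and the job is handed in when it is done.

Besides the shell and the picture viewer there is one more tool, called after "Call:" as name([rows], argument=value, ...), one row to a line, values as JSON. drive_tool: Moves the arm, as the interface text tells. Its arguments: {"type":"object","properties":{"targets":{"type":"array"}},"required":["targets"]}

```bash
mkdir -p pics; ls; python3 - <<'E'
from rig import robot
import cv2,pickle
d={}
for n in("side","top"):
    r=robot.get_image(n);d[n]=r;cv2.imwrite(f"pics/{n}0.png",r["pixels"][:,:,::-1])
    print(n,r["camera_matrix"],r["xyz"],r["rotation"])
pickle.dump(d,open("im0.pkl","wb"))
print(robot.read_state(),robot.tcp_to_grasp)
E
```

```text
pics
side [[421.14277745   0.         313.72051414]
 [  0.         421.14277745 203.34138341]
 [  0.           0.           1.        ]] [326.02417571 921.67972483 627.71608644] [-0.13421061  2.65462464 -1.54554447]
top [[366.92977776   0.         319.7766573 ]
 [  0.         366.92977776 195.66469805]
 [  0.           0.           1.        ]] [420.226244   -35.09874706 857.26280564] [-2.22169543  2.19699277 -0.06479139]
{'t': 0.1, 'q': array([-1.20611203e+00,  8.78701755e-02,  1.37209881e+00,  1.45130776e-06,
        1.68357055e+00, -1.03094606e-01]), 'joint_velocities': array([-0.00148031,  0.00034014, -0.00407604, -0.00023866,  0.00215946,
       -0.00064758]), 'tau': array([ 2.56260340e-03, -3.41255522e+01, -3.03299654e+01,  7.21981446e-02,
        3.04870738e-02, -9.51519473e-05]), 'tcp_pos': array([ 247.82249435, -490.45884711,  204.42936028]), 'tool_rot': array([-3.05417642e+00, -7.27657199e-01,  3.96362550e-04]), 'contact_force': array([-1.00129243,  0.77815769, -0.71755293]), 'wrist_torque': array([ 0.01803979,  0.00797166, -0.03688544]), 'grip_force': 0.0, 'finger_gap': 94.04202426551973} 18.8
```

View pics/top0.png

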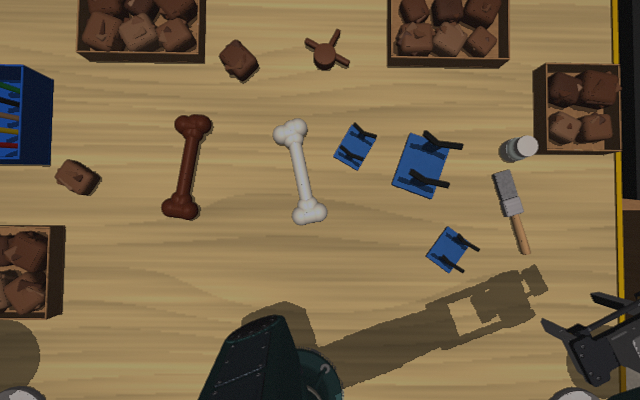

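View pics/side0.png

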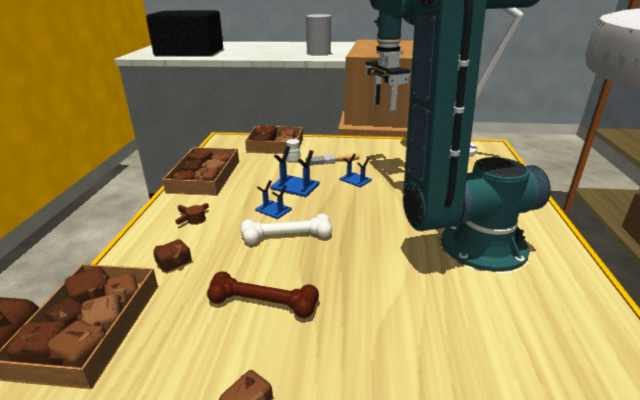

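The top view shows the fossil at about (187,167), the cast at (300,172), and the largest cradle at (425,165) with its yokes leaning right. The side view agrees: the fossil is at (265,293) and the big cradle at (296,180).

```bash
cat > h.py <<'E'
import numpy as np,cv2
from scipy.spatial.transform import Rotation as R
def cast(im,uv,z):
    K=im["camera_matrix"];Rm=R.from_rotvec(im["rotation"]).as_matrix()
    uv=np.atleast_2d(np.asarray(uv,float))
    d=(Rm@np.linalg.inv(K)@np.c_[uv,np.ones(len(uv))].T).T
    c=np.asarray(im["xyz"]);return c+d*((z-c[2])/d[:,2])[:,None]
def proj(im,P):
    Rm=R.from_rotvec(im["rotation"]).as_matrix()
    p=(np.atleast_2d(P)-im["xyz"])@Rm@im["camera_matrix"].T
    return p[:,:2]/p[:,2:]
def comp(mask,box):
    """largest contour in box u0,v0,u1,v1"""
    m=np.zeros_like(mask);u0,v0,u1,v1=box;m[v0:v1,u0:u1]=mask[v0:v1,u0:u1]
    cs,_=cv2.findContours(m,cv2.RETR_EXTERNAL,cv2.CHAIN_APPROX_NONE)
    return max(cs,key=cv2.contourArea)
def rect(im,c,z):
    P=cast(im,c[:,0,:],z)[:,:2].astype(np.float32)
    r=cv2.minAreaRect(P);return r,cv2.boxPoints(r)
E
python3 - <<'E'
from h import *
import pickle
d=pickle.load(open("im0.pkl","rb"));t=d["top"]
p=t["pixels"].astype(int);r,g,b=p[...,0],p[...,1],p[...,2]
m=((r>g*1.7)&(r<190)).astype(np.uint8)*255
q,bx=rect(t,comp(m,(150,100,230,235)),22);print("fossil",q,bx)
w=((p.min(2)>120)&(p.max(2)-p.min(2)<50)).astype(np.uint8)*255
q,bx=rect(t,comp(w,(262,105,340,235)),22);print("cast",q,bx)
bl=((b>r*1.6)&(b>70)).astype(np.uint8)*255
c=comp(bl,(385,120,470,210));q,bx=rect(t,c,12);print("plate",q,bx)
for n,box,s in(("top",(380,115,475,210),6),("side",(240,135,380,225),5)):
    u0,v0,u1,v1=box
    cr=d[n]["pixels"][v0:v1,u0:u1,::-1]
    cv2.imwrite(f"pics/c_{n}.png",cv2.resize(cr,None,fx=s,fy=s,interpolation=cv2.INTER_NEAREST))
E
```

```text
fossil ((518.592529296875, 254.67745971679688), (80.34318542480469, 237.9552459716797), 82.72698974609375) [[395.48654 229.89133]
 [631.5273  199.76682]
 [641.6985  279.4636 ]
 [405.65778 309.5881 ]]
cast ((510.8564758300781, -1.49713134765625), (235.1736297607422, 73.20317840576172), 14.026583671569824) [[387.90448    5.513363]
 [405.64688  -65.50714 ]
 [633.8085    -8.507626]
 [616.06604   62.51288 ]]
plate ((528.3450317382812, -283.5055236816406), (98.96466827392578, 128.88604736328125), 70.54222869873047) [[ 451.09937 -308.69504]
 [ 572.6244  -351.6285 ]
 [ 605.5907  -258.316  ]
 [ 484.06567 -215.38254]]
```

View pics/c_top.png

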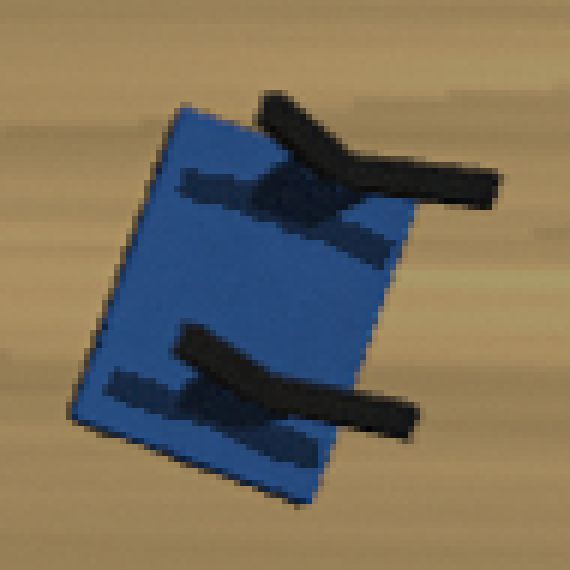

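The crop shows the big cradle from above. The blue plate spans crop (75,415), (185,108), (415,205), (310,500), and the black yoke arms end at (272,108)-(492,192) and (188,343)-(410,422). The measured sizes match the spec: plate 99x129, fossil 80x238. I'll move over the fossil now.

Call:
drive_tool([
  [0,0,6.8,0,0,0,1],
  [0,0,6.8,0,0,0,1],
  [0,0,6.8,0,0,0,1],
  [0,0,6.8,0,0,0,1],
  [0,0,6.9,0,0,0,1],
  [0,0,0,3,-15,0,1],
  [0,0,0,7,-30,0,1],
  [0,0,0,7,-32,0,1],
])

```text
t: 0.77
tcp_pos: [274.3, -416.2, 204.3]
tool_rot: [-3.133, 0.203, 0.001]
contact_force: [0.9, -0.0, -0.5]
finger_gap: 94.1
grip_force: 0.0
```

Call:
drive_tool([
  [0,0,0,7,-32,0,1],
  [0,0,0,7,-32,0,1],
  [0,0,0,7,-32,0,1],
  [0,0,0,7,-32,0,1],
  [0,0,0,7,-32,0,1],
  [0,0,0,7,-32,0,1],
  [0,0,0,7,-32,0,1],
  [0,0,0,7,-32,0,1],
])

```text
t: 1.43
tcp_pos: [362.6, -168.2, 205.1]
tool_rot: [-3.135, 0.201, 0.0]
contact_force: [0.0, -0.3, -0.4]
finger_gap: 93.9
grip_force: 0.0
```

Call:
drive_tool([
  [0,0,0,8,-32,0,1],
  [0,0,0,8,-32,0,1],
  [0,0,0,8,-32,0,1],
  [0,0,0,8,-32,0,1],
  [0,0,0,8,-32,0,1],
  [0,0,0,8,-32,0,1],
  [0,0,0,8,-32,0,1],
  [0,0,0,8,-32,0,1],
])

```text
t: 2.1
tcp_pos: [458.7, 77.6, 205.0]
tool_rot: [3.135, -0.199, -0.001]
contact_force: [0.7, -0.3, -0.5]
finger_gap: 93.8
grip_force: 0.0
```

```bash
cat >> h.py <<'E'
def tool(s,target=None,yaw=None):
    """print where the tool is and the tool-frame step to a world target"""
    M=R.from_rotvec(s["tool_rot"]).as_matrix()
    print("t",s["t"],"tcp",s["tcp_pos"].round(1),"yaw",np.degrees(np.arctan2(M[1,0],M[0,0])).round(2),"z",M[:,2].round(3),"F",s["contact_force"].round(1),"gap",round(s["finger_gap"],1),"grip",round(s["grip_force"],1))
    if target is not None: print("step",(M.T@(np.array(target)-s["tcp_pos"])).round(1))
E
python3 - <<'E'
from rig import robot
from h import *
import pickle
d=pickle.load(open("im0.pkl","rb"));t=d["top"]
a=cast(t,[[443.7,140],[429.8,178.75]],118)[:,:2];print("yoke mids",a,"mid",a.mean(0),"dir",np.degrees(np.arctan2(*(a[0]-a[1])[::-1])),np.linalg.norm(a[0]-a[1]))
w=robot.get_image("wrist");cv2.imwrite("pics/w1.png",w["pixels"][:,:,::-1]);pickle.dump(w,open("w1.pkl","wb"))
tool(robot.read_state(),(518.6,254.7,200))
print(w["xyz"],proj(w,[[518.6,254.7,22]]))
E
```

```text
yoke mids [[ 567.2269287  -299.86379547]
 [ 487.53227405 -271.20860833]] mid [ 527.37960137 -285.5362019 ] dir -19.776668222352114 84.68977346892999
t 2.15 tcp [460.   82.6 204.6] yaw -6.98 z [ 0.     0.005 -1.   ] F [ 0.9  2.1 -0.7] gap 94.1 grip 0.0
step [  37.2 -177.9    5.5]
[535.9167646   67.19759629 384.54480829] [[157.6753851  148.15462189]]
```

View pics/w1.png

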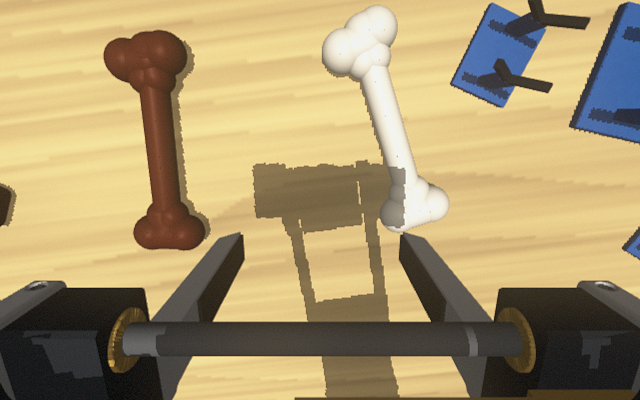

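The wrist view shows the whole fossil, ends at (147,55) and (170,232), shaft centre near (160,145), with the cast to its right. The yoke midpoints agree with the plate: cradle at (528,-284.5), yaw -19.6 deg.

Call:
drive_tool([
  [0,0,0,6,-30,5,1],
  [0,0,0,6,-30,10,1],
  [0,0,0,6,-30,10,1],
  [0,0,0,6,-30,10,1],
  [0,0,0,6,-30,10,1],
  [0,0,0,6,-28,5,1],
  [0,0,0,0,0,0,1],
])

```text
t: 2.73
tcp_pos: [516.4, 251.4, 152.1]
tool_rot: [-3.135, 0.193, 0.007]
contact_force: [0.3, -0.5, 0.6]
finger_gap: 94.2
grip_force: 0.0
```

```bash
python3 - <<'E'
from rig import robot
from h import *
import pickle
def shaft(im,mask,z):
    c=comp(mask,(0,0,640,400))
    m=np.zeros(mask.shape,np.uint8);cv2.drawContours(m,[c],-1,255,-1)
    v,u=np.nonzero(m);P=cast(im,np.c_[u,v],z)[:,:2]
    ctr=np.array([518.6,254.7])
    ax=np.array([np.cos(np.radians(-7.27)),np.sin(np.radians(-7.27))])
    s=(P-ctr)@ax;n=(P-ctr)@np.array([-ax[1],ax[0]])
    print("len",s.min(),s.max(),"mid",(s.min()+s.max())/2)
    S=np.arange(-50,55,10);mid=[];W=[]
    for k in S:
        q=n[abs(s-k)<5]
        if len(q)<5: mid.append(np.nan);W.append(0);continue
        mid.append((q.min()+q.max())/2);W.append(np.ptp(q))
    print("mid",np.round(mid,1),"w",np.round(W,1))
    ok=np.isfinite(mid);f=np.polyfit(S[ok],np.array(mid)[ok],1);print("offset",f[1],"yaw",-7.27+np.degrees(np.arctan(f[0])))
def msk(im):
    p=im["pixels"].astype(int);r,g=p[...,0],p[...,1]
    return ((r>g*1.7)&(r<190)).astype(np.uint8)*255
w1=pickle.load(open("w1.pkl","rb"));shaft(w1,msk(w1),22)
w=robot.get_image("wrist");cv2.imwrite("pics/w2.png",w["pixels"][:,:,::-1]);pickle.dump(w,open("w2.pkl","wb"))
shaft(w,msk(w),22)
tool(robot.read_state(),(518.6,254.7,5))
E
```

```text
len -122.85709467520033 116.12178973323982 mid -3.3676524709802536
mid [4.5 7.4 7.4 7.5 7.3 8.1 7.5 6.8 7.1 6.9 6.2] w [19.3 13.1 12.3 11.8 11.3  9.3  9.7 10.7  9.6  9.5 10.5]
offset 6.982285618364919 yaw -7.010539381905053
len 14.633528748065304 100.49648232474163 mid 57.56500553640347
mid [ nan  nan  nan  nan  nan  nan  nan -3.6 -4.5 -5.5 -4.9] w [ 0.   0.   0.   0.   0.   0.   0.  23.4 23.3 25.  21.9]
offset -2.922129231597691 yaw -10.06538910367454
t 2.7833 tcp [516.3 249.3 153.1] yaw -7.12 z [-0.004 -0.001 -1.   ] F [-1.3 -0.2  0.6] gap 93.9 grip 0.0
step [  2.2  -5.9 148.1]
```

View pics/w2.png

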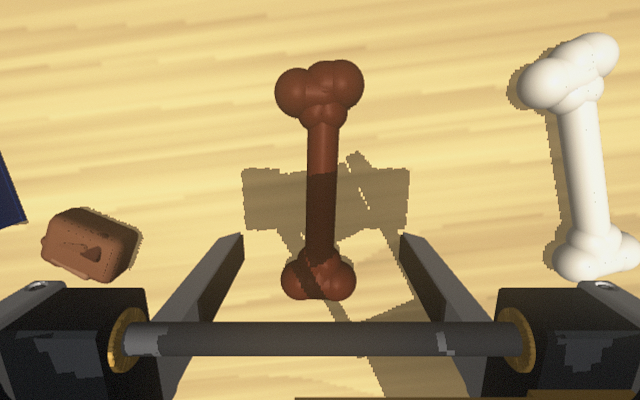

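The wrist view has the fossil centred between the fingers: shaft x about 322, from (322,125) to (320,255), part of it in shadow. My mask lost the shaded half and was too tight on the shaft, so I'll fix the threshold.

```bash
python3 - <<'E'
from h import *
import pickle
for n,box in(("w1",(60,0,240,270)),("w2",(240,40,400,310))):
    im=pickle.load(open(n+".pkl","rb"));p=im["pixels"].astype(int)
    if n=="w2": print(p[150,322],p[220,322],p[280,320],p[200,370],p[100,450])
    r,g=p[...,0]+1.,p[...,1]+1.
    m=((r/g>1.5)*255).astype(np.uint8)
    c=comp(cv2.morphologyEx(m,cv2.MORPH_CLOSE,np.ones((3,3))),box);mm=np.zeros_like(m);cv2.drawContours(mm,[c],-1,255,-1)
    v,u=np.nonzero(mm);P=cast(im,np.c_[u,v],22)[:,:2]-[518.6,254.7]
    a=np.radians(-7.27);ax=np.array([np.cos(a),np.sin(a)]);s=P@ax;q=P@[-ax[1],ax[0]]
    S=np.arange(-50,51,10);e=[(q[abs(s-k)<3].min(),q[abs(s-k)<3].max()) for k in S]
    e=np.array(e);f=np.polyfit(S,e.mean(1),1)
    print(n,"s",s.min(),s.max(),"w",np.ptp(e,axis=1).round(1),"mid",e.mean(1).round(1),"off",f[1],"yaw",-7.27+np.degrees(f[0]))
E
```

```text
w1 s -122.85800645359025 118.90336198415872 w [27.9 28.3 27.2 27.2 26.7 27.8 25.8 27.8 26.9 28.  28.4] mid [ 0.3 -0.5  0.1 -0.1 -0.2 -1.  -0.3 -1.4 -1.3 -2.  -2.7] off -0.8249050133830701 yaw -8.714351494887582
[134  80  55] [69 45 30] [126  72  52] [136 114  78] [228 200 133]
w2 s -125.18830026997901 118.96096483533924 w [28.  27.8 26.5 28.3 27.1 26.8 22.7 28.3 27.2 27.8 27.6] mid [-2.3 -2.3 -1.8 -2.7 -3.3 -4.2 -4.1 -4.1 -4.5 -4.9 -4.9] off -3.558632388112007 yaw -9.104785904072736
```

Call:
drive_tool([
  [0,0,1.7,-0.5,-2.5,15,1],
  [0,0,0,0,0,25,1],
  [0,0,0,0,0,25,1],
  [0,0,0,0,0,25,1],
  [0,0,0,0,0,25,1],
  [0,0,0,0,0,15,1],
  [0,0,0,0,0,5,1],
  [0,0,0,0,0,0,1],
])

```text
t: 3.45
tcp_pos: [515.6, 248.9, 19.0]
tool_rot: [3.13, -0.248, -0.005]
contact_force: [0.5, -0.0, 0.4]
finger_gap: 93.9
grip_force: 0.0
```

```bash
python3 - <<'E'
from rig import robot
from h import *
for i in range(3): tool(robot.read_state(),(515.8,252.5,5)); robot.get_image("wrist") if i<2 else 0
r=robot.get_image("side");cv2.imwrite("pics/s2.png",cv2.resize(r["pixels"][200:350,140:380,::-1],None,fx=3,fy=3))
E
```

```text
t 3.45 tcp [515.6 248.9  19. ] yaw -9.06 z [-0.003 -0.002 -1.   ] F [ 0.5 -0.   0.4] gap 93.9 grip 0.0
step [-0.4 -3.6 14. ]
t 3.5 tcp [516.8 249.5  20.7] yaw -9.05 z [-0. -0. -1.] F [ 0.2 -0.5  0.3] gap 94.0 grip 0.0
step [-1.5 -2.8 15.7]
t 3.55 tcp [517.7 250.   21.8] yaw -9.04 z [ 0.002  0.    -1.   ] F [ 0.2 -0.2  0.2] gap 93.9 grip 0.0
step [-2.3 -2.1 16.8]
```

View pics/s2.png

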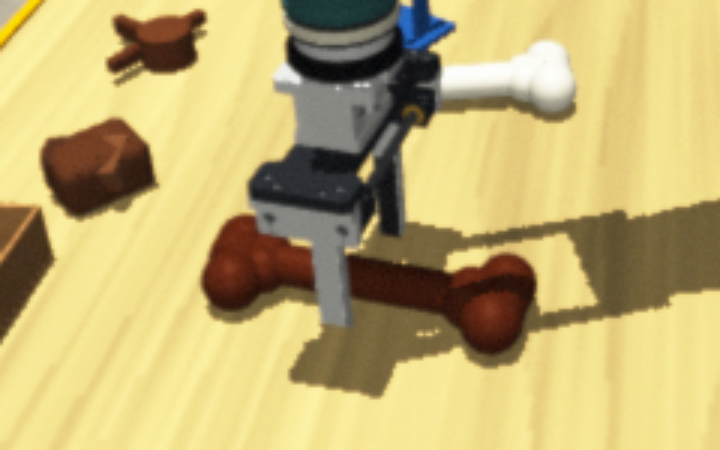

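The side crop shows the near finger at (338,320) and the far one at (393,225). They straddle the shaft, and their midpoint (365,272) is on the shaft's middle. I'll lower the rest of the way, close, then lift a little.

Call:
drive_tool([
  [0,0,0,-1,-1,7,1],
  [0,0,0,0,-1,6,1],
  [0,0,0,0,0,2,1],
  [0,0,0,0,0,0,0],
  [0,0,0,0,0,0,0],
  [0,0,0,0,0,0,0],
  [0,0,0,0,0,0,0],
  [0,0,0,0,0,0,0],
])

```text
t: 4.27
tcp_pos: [516.4, 252.6, 5.7]
tool_rot: [-3.132, 0.246, -0.001]
contact_force: [-0.3, 0.2, 0.2]
finger_gap: 64.2
grip_force: 0.0
```

Call:
drive_tool([
  [0,0,0,0,0,0,0],
  [0,0,0,0,0,0,0],
  [0,0,0,0,0,0,0],
  [0,0,0,0,0,0,0],
  [0,0,0,0,0,0,0],
])

```text
t: 4.68
tcp_pos: [516.2, 252.4, 5.5]
tool_rot: [3.132, -0.246, 0.0]
contact_force: [-0.9, -4.3, 0.5]
finger_gap: 31.0
grip_force: 2.4
```

Call:
drive_tool([
  [0,0,0,0,0,0,0],
  [0,0,0,0,0,0,0],
  [0,0,0,0,0,0,0],
  [0,0,0,0,0,-2,0],
  [0,0,0,0,0,-4,0],
  [0,0,0,0,0,-10,0],
  [0,0,0,0,0,-15,0],
  [0,0,0,0,0,-20,0],
])

```text
t: 5.35
tcp_pos: [514.4, 252.0, 55.1]
tool_rot: [3.13, -0.246, -0.007]
contact_force: [-0.7, 0.6, -5.5]
finger_gap: 29.1
grip_force: 30.0
```

Call:
drive_tool([
  [0,0,0,0,0,-25,0],
  [0,0,0,0,0,-25,0],
  [0,0,0,0,0,-25,0],
  [0,0,0,0,0,-25,0],
  [0,0,0,0,0,-25,0],
  [0,0,0,0,0,-15,0],
  [0,0,0,0,0,-5,0],
  [0,0,0,0,0,0,0],
])

```text
t: 6.02
tcp_pos: [516.8, 252.9, 203.5]
tool_rot: [-3.13, 0.246, -0.005]
contact_force: [-0.1, -0.5, -5.3]
finger_gap: 29.4
grip_force: 30.0
```

```bash
python3 - <<'E'
from rig import robot
from h import *
w=robot.get_image("wrist");s=robot.read_state();tool(s,(528,-284.5,200))
p=w["pixels"].astype(float)+1
m=((p[...,0]/p[...,1]>1.5)*255).astype(np.uint8)
# grip plane: bone axis at grasp point height
M=R.from_rotvec(s["tool_rot"]).as_matrix();g=s["tcp_pos"]-18.8*M[:,2];print("grasp",g,proj(w,[g]))
cv2.imwrite("pics/w3.png",w["pixels"][:,:,::-1])
r=robot.get_image("side")["pixels"][:,:,::-1];cv2.imwrite("pics/s3.png",r)
E
```

```text
t 6.0667 tcp [516.1 252.6 201.5] yaw -8.99 z [ 0.  0. -1.] F [-0.9  0.5 -6. ] gap 29.2 grip 30.0
step [ 95.8 528.6   1.5]
grasp [516.05797866 252.58757015 220.29193242] [[320.89458399 257.51647069]]
```

View pics/w3.png

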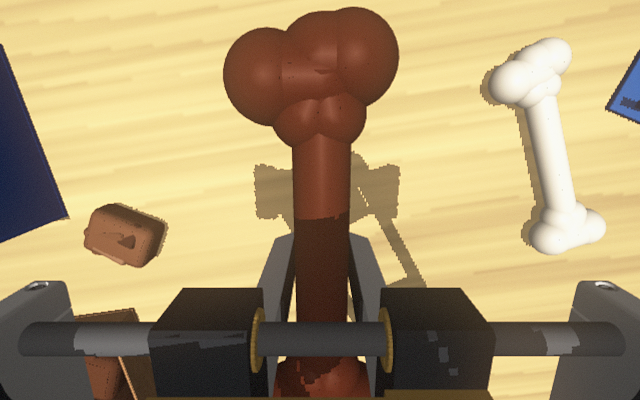

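View pics/s3.png

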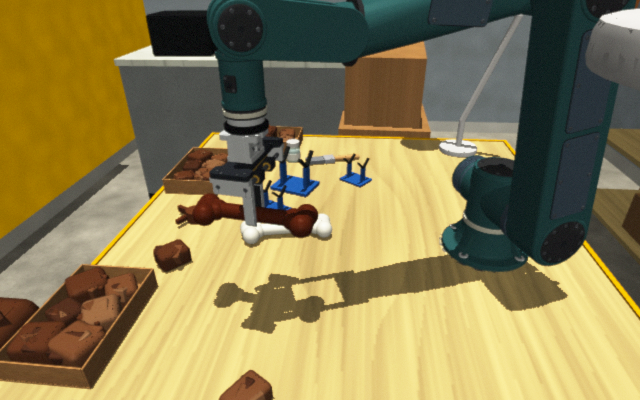

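The bone is held level and in line with the tool; in the wrist image the shaft sits centred at x about 321. In the side view it hangs clear above the bench, and the cast hasn't moved. Next I'll carry it over the cradle.

Call:
drive_tool([
  [0,0,0,1,5,0,0],
  [0,0,0,2,12,0,0],
  [0,0,0,4,20,0,0],
  [0,0,0,5,26,0,0],
  [0,0,0,5,28,0,0],
  [0,0,0,5,28,0,0],
  [0,0,0,5,28,0,0],
  [0,0,0,5,28,0,0],
])

```text
t: 6.78
tcp_pos: [519.4, 72.3, 200.3]
tool_rot: [3.131, -0.247, -0.003]
contact_force: [0.7, 0.2, -4.8]
finger_gap: 29.4
grip_force: 30.0
```

Call:
drive_tool([
  [0,0,0,5,28,0,0],
  [0,0,0,5,28,0,0],
  [0,0,0,5,28,0,0],
  [0,0,0,5,28,0,0],
  [0,0,0,5,28,0,0],
  [0,0,0,5,28,0,0],
  [0,0,0,5,28,0,0],
  [0,0,0,5,28,0,0],
])

```text
t: 7.45
tcp_pos: [523.4, -155.0, 200.3]
tool_rot: [-3.132, 0.248, 0.004]
contact_force: [-0.6, -0.4, -4.9]
finger_gap: 29.1
grip_force: 30.0
```

Call:
drive_tool([
  [0,0,0,5,28,0,0],
  [0,0,0,5,28,0,0],
  [0,0,0,5,28,0,0],
  [0,0,0,4,20,0,0],
  [0,0,0,2,12,0,0],
  [0,0,0,1,5,0,0],
  [0,0,3.5,0,0,0,0],
  [0,0,3.5,0,0,0,0],
])

```text
t: 8.12
tcp_pos: [527.1, -275.3, 200.8]
tool_rot: [-3.109, 0.442, 0.002]
contact_force: [0.3, 1.2, -5.1]
finger_gap: 29.2
grip_force: 30.0
```

Call:
drive_tool([
  [0,0,3.6,0,0,0,0],
  [0,0,0,0,0,0,0],
  [0,0,0,0,0,0,0],
])

```text
t: 8.37
tcp_pos: [527.5, -274.9, 201.3]
tool_rot: [-3.096, 0.531, 0.001]
contact_force: [-0.5, -0.1, -5.5]
finger_gap: 29.3
grip_force: 30.0
```

```bash
python3 - <<'E'
from rig import robot
from h import *
w=robot.get_image("wrist");t=robot.get_image("top")
S=[]
for i in range(4): s=robot.read_state();tool(s,(528,-284.5,150));S.append(s);robot.get_image("side")
M=R.from_rotvec(s["tool_rot"]).as_matrix();g=np.mean([x["tcp_pos"] for x in S],0)-18.8*M[:,2]
# held bone in top view: rect at axis height; far tip in wrist view
p=t["pixels"].astype(float)+1;m=((p[...,0]/p[...,1]>1.5)*255).astype(np.uint8)
q,b=rect(t,comp(m,(385,70,500,250)),g[2]);print("grasp",g,"held bone",q)
p=w["pixels"].astype(float)+1;m=((p[...,0]/p[...,1]>1.5)*255).astype(np.uint8)
c=comp(m,(200,0,420,230))[:,0,:];P=cast(w,c,g[2])-g;print("far tip along x",(P@M[:,0]).max())
# blue plate and yokes as seen from here
p=w["pixels"].astype(int);bl=((p[...,2]>p[...,0]*1.6)&(p[...,2]>70)).astype(np.uint8)*255
cs,_=cv2.findContours(bl,cv2.RETR_EXTERNAL,cv2.CHAIN_APPROX_NONE)
seat=np.array([528,-284.5]);a=np.radians(-19.6);Rz=np.array([[np.cos(a),-np.sin(a)],[np.sin(a),np.cos(a)]])
for k in cs:
    if cv2.contourArea(k)>300:
        L=(cast(w,k[:,0,:],12)[:,:2]-seat)@Rz;print("blue in seat frame",L.min(0).round(1),L.max(0).round(1),cv2.boundingRect(k))
cv2.imwrite("pics/w4.png",w["pixels"][:,:,::-1])
E
```

```text
t 8.4667 tcp [ 527.6 -275.1  201.4] yaw -19.48 z [-0.  0. -1.] F [-0.   1.5 -4.4] gap 29.3 grip 30.0
step [ 3.5  8.8 51.4]
t 8.5167 tcp [ 527.7 -275.2  201.4] yaw -19.5 z [-0.  0. -1.] F [-0.8  0.4 -5. ] gap 29.4 grip 30.0
step [ 3.4  8.6 51.4]
t 8.5667 tcp [ 527.7 -275.4  201.5] yaw -19.52 z [-0.  0. -1.] F [-0.  -0.5 -5.6] gap 29.4 grip 30.0
step [ 3.4  8.5 51.5]
t 8.6167 tcp [ 527.7 -275.5  201.5] yaw -19.54 z [-0.  0. -1.] F [-0.4  0.  -5.2] gap 29.0 grip 30.0
step [ 3.3  8.4 51.5]
grasp [ 527.66492948 -275.27267775  220.23323067] held bone ((629.5576782226562, -301.44989013671875), (50.208160400390625, 72.60469818115234), 29.309406280517578)
far tip along x 121.98702257640913
blue in seat frame [-145.1 -166.9] [-110.9  -95. ] (401, 263, 58, 25)
blue in seat frame [-65.4 -49.2] [ 20.5 -25.8] (350, 159, 22, 71)
blue in seat frame [-60.9 118.1] [ 32.4 196.4] (166, 148, 61, 78)
```

View pics/w4.png

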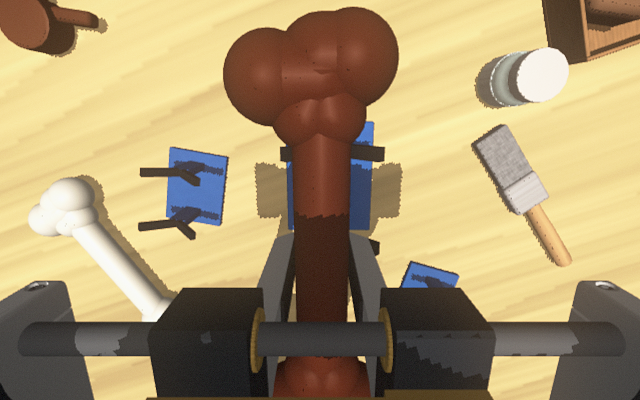

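From the wrist camera, the large cradle is under the bone. Its upper yoke spans (280,153)-(385,153) and the plate's right edge is at about x = 372, so the bone needs about 8.5 mm to the right, which agrees with the computed step.

Call:
drive_tool([
  [0,0,0,1,4,0,0],
  [0,0,0,1,4.5,5,0],
  [0,0,0,0,0,15,0],
  [0,0,0,0,0,20,0],
  [0,0,0,0,0,20,0],
  [0,0,0,0,0,15,0],
  [0,0,0,0,0,8,0],
  [0,0,0,0,0,0,0],
])

```text
t: 9.33
tcp_pos: [525.1, -283.9, 115.3]
tool_rot: [-3.094, 0.535, 0.008]
contact_force: [0.3, 0.2, -5.2]
finger_gap: 29.0
grip_force: 30.0
```

```bash
python3 - <<'E'
from rig import robot
from h import *
w=robot.get_image("wrist")
for i in range(2): s=robot.read_state();tool(s,(528,-284.5,88.5));r=robot.get_image("side")
a=cv2.resize(r["pixels"][120:220,230:360,::-1],None,fx=4,fy=4);b=cv2.resize(w["pixels"][60:260,220:440,::-1],None,fx=1.27*1.57,fy=2)
b=cv2.resize(b,(400,400));cv2.imwrite("pics/m5.png",np.hstack([cv2.resize(a,(400,400)),b]))
E
```

```text
t 9.3833 tcp [ 526.  -284.4  117.2] yaw -19.61 z [-0.002  0.001 -1.   ] F [ 0.2 -0.3 -4.6] gap 29.4 grip 30.0
step [ 2.  -0.5 28.7]
t 9.4333 tcp [ 526.9 -284.8  118.7] yaw -19.61 z [ 0. -0. -1.] F [-0.2  0.4 -4.5] gap 29.1 grip 30.0
step [ 1.  -0.7 30.2]
```

View pics/m5.png

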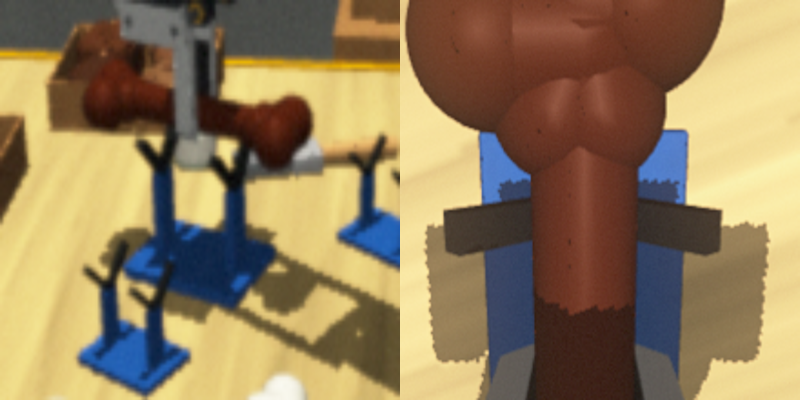

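The right panel shows the shaft centred (x about 585) between the yoke tips at 445 and 720. The left panel shows the fingers between the two yokes. I'll descend gently.

Call:
drive_tool([
  [0,0,0,0,0,5,0],
  [0,0,0,0,0,7,0],
  [0,0,0,0,0,7,0],
  [0,0,0,0,0,5,0],
  [0,0,0,0,0,2,0],
  [0,0,0,0,0,1,0],
  [0,0,0,0,0,0,0],
  [0,0,0,0,0,0,0],
])

```text
t: 10.15
tcp_pos: [526.9, -284.5, 91.7]
tool_rot: [3.096, -0.535, 0.001]
contact_force: [-0.2, -0.6, -5.0]
finger_gap: 29.2
grip_force: 30.0
```

Call:
drive_tool([
  [0,0,0,0,0,0.5,0],
  [0,0,0,0,0,0.5,0],
  [0,0,0,0,0,0.5,0],
  [0,0,0,0,0,0,0],
])

```text
t: 10.48
tcp_pos: [526.8, -284.4, 90.0]
tool_rot: [3.096, -0.535, 0.0]
contact_force: [-1.0, -0.7, -5.5]
finger_gap: 28.6
grip_force: 30.0
```

Call:
drive_tool([
  [0,0,0,0,0,0.5,0],
  [0,0,0,0,0,0.5,0],
  [0,0,0,0,0,0,0],
])

```text
t: 10.73
tcp_pos: [526.8, -284.4, 89.1]
tool_rot: [3.096, -0.535, 0.0]
contact_force: [-0.8, -0.2, -4.4]
finger_gap: 29.2
grip_force: 30.0
```

Call:
drive_tool([
  [0,0,0,0,0,0.5,0],
  [0,0,0,0,0,0,0],
])

```text
t: 10.9
tcp_pos: [526.9, -284.4, 89.0]
tool_rot: [-3.096, 0.535, -0.001]
contact_force: [-0.4, 1.2, -2.8]
finger_gap: 29.2
grip_force: 30.0
```

Call:
drive_tool([
  [0,0,0,0,0,0.5,0],
  [0,0,0,0,0,0,0],
])

```text
t: 11.07
tcp_pos: [527.0, -284.3, 88.8]
tool_rot: [3.096, -0.534, 0.001]
contact_force: [-0.9, 2.3, -0.4]
finger_gap: 29.6
grip_force: 30.0
```

The weight is passing onto the cradle. One more small step, then release.

Call:
drive_tool([
  [0,0,0,0,0,0.5,0],
  [0,0,0,0,0,0,0],
])

```text
t: 11.23
tcp_pos: [527.1, -284.3, 88.7]
tool_rot: [3.096, -0.534, 0.002]
contact_force: [-2.2, 2.8, 3.5]
finger_gap: 29.2
grip_force: 30.0
```

Call:
drive_tool([
  [0,0,0,0,0,0,0.36],
  [0,0,0,0,0,0,0.4],
  [0,0,0,0,0,0,0.5],
  [0,0,0,0,0,0,0.7],
  [0,0,0,0,0,0,0.9],
  [0,0,0,0,0,0,0.9],
  [0,0,0,0,0,0,0.9],
  [0,0,0,0,0,0,0.9],
])

```text
t: 11.9
tcp_pos: [526.7, -284.5, 87.4]
tool_rot: [3.096, -0.535, 0.0]
contact_force: [-0.5, 0.5, 0.5]
finger_gap: 74.0
grip_force: 0.0
```

Call:
drive_tool([
  [0,0,0,0,0,0,0.9],
  [0,0,0,0,0,-5,0.9],
  [0,0,0,0,0,-15,0.9],
  [0,0,0,0,0,-25,0.9],
  [0,0,0,0,0,-25,0.9],
  [0,0,0,0,0,-25,0.9],
  [0,0,0,0,0,-25,0.9],
  [0,0,0,0,0,-20,0.9],
])

```text
t: 12.57
tcp_pos: [527.1, -284.6, 230.5]
tool_rot: [3.094, -0.534, 0.004]
contact_force: [0.3, -0.3, 0.2]
finger_gap: 84.4
grip_force: 0.0
```

Call:
drive_tool([
  [0,0,0,-10,-20,0,0.9],
  [0,0,0,-10,-30,0,0.9],
  [0,0,0,-10,-30,0,0.9],
  [0,0,0,-10,-30,0,0.9],
  [0,0,0,-10,-30,0,0.9],
  [0,0,0,-5,-10,0,0.9],
  [0,0,0,0,0,0,0.9],
])

```text
t: 13.15
tcp_pos: [525.2, -122.4, 228.4]
tool_rot: [-3.097, 0.529, -0.002]
contact_force: [0.4, -0.3, -0.0]
finger_gap: 84.6
grip_force: 0.0
```

```bash
python3 - <<'E'
from rig import robot
from h import *
t=robot.get_image("top");r=robot.get_image("side");tool(robot.read_state())
a=cv2.resize(r["pixels"][120:260,220:360,::-1],(400,400));b=cv2.resize(t["pixels"][90:230,260:480,::-1],(400,255));b=cv2.copyMakeBorder(b,0,145,0,0,0)
cv2.imwrite("pics/m6.png",np.hstack([a,b]))
p=t["pixels"].astype(float)+1;m=((p[...,0]/p[...,1]>1.5)*255).astype(np.uint8)
q,_=rect(t,comp(m,(385,70,500,250)),105);print("bone",q)
E
```

```text
t 13.25 tcp [ 525.3 -125.2  227.9] yaw -19.58 z [ 0.001 -0.001 -1.   ] F [ 0.4 -0.8 -0.4] gap 84.3 grip 0.0
bone ((458.7044982910156, -239.63693237304688), (40.55685806274414, 73.67371368408203), 68.17599487304688)
```

View pics/m6.png

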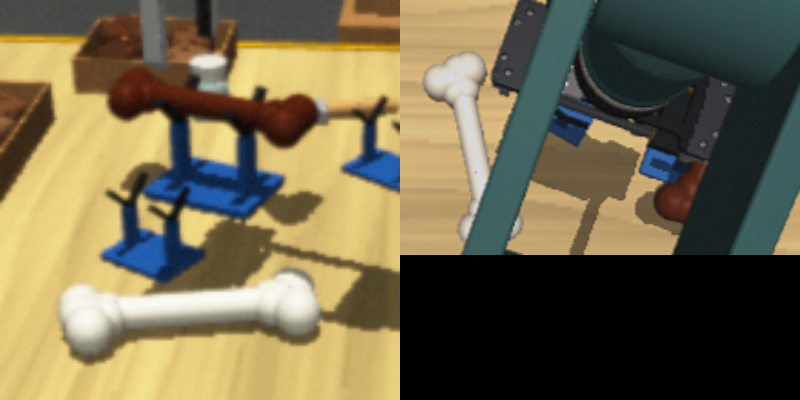

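In the side view the fossil lies in both yokes with equal overhang at each end (about 70 px and 68 px), the gripper is clear, and the cast is in its original place.

```bash
python3 -c "
from rig import robot
print(robot.sign_off())"
```

```text
the job is handed in; nothing more can be done
None
```

The fossil bone is resting in both yokes of the largest blue cradle, centred as far as the side view shows, with the gripper released and clear, the white cast left where it lay, and the job handed in at about 13 s of the 38 s limit.

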